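# Index the stop turret to its tallest stop

## Robot

A 6-joint arm with a two-finger parallel gripper is mounted at the origin on a cart in front of the work surface, level with it; the furniture and walls round the work are solid. World frame = base frame: x ahead of the robot, y to its left, z up, the work surface at z = 0. Lengths are in mm, angles in degrees, forces in N, time in s.
With the tool pointing down it reaches from about 300 to 875 mm from the base axis. Payload 4.2 kg.
Tool frame: the origin (TCP) lies between the finger pads; the fingertips stand 19 mm ahead of it and the grasp point (between the pads) is the TCP (arm.finger_overhang is the distance from the TCP to the fingertips, in mm); z points along the fingers, y is the line along which they close (so a half turn about z gives the same grasp; the last joint's range is limited). The gripper opens to 85 mm and grips with 20 to 120 N. Pads are 22 mm wide; open, the fingers measure 114 mm over their backs; the gripper's body (76 mm by 85 mm) begins 54 mm behind the grasp point. The pads swing forward as they close: fully open they stand 13 mm farther back than shut.
Start: joints at [71.677, 18.312, 89.639, -0, 72.044, -1.146], TCP at [169.815, 549.365, 250.338] pointing down, gripper open.
Joint ranges: [-177.97, 177.97], [-48.28, 115.42], [12.27, 149.76], [-77.06, 257.06], [2.81, 150.46], [-146.56, 146.56]. Speed limits (degrees/s): [147.25, 147.25, 180, 180, 180, 180].

## Interface

Orientations are given as [roll, pitch, yaw] about the fixed x, y, z axes, in that order (R = Rz(yaw) Ry(pitch) Rx(roll)).
In Python, from bench import arm gives the robot as it stands. Calls block until the motion is done:
- arm.movep(position, orientation): joint-space move of the TCP to a pose.
- arm.line_to(position, speed=150, rot=None): straight line of the TCP; rot=None keeps the orientation; speed is the mean speed in mm/s.
- arm.goto_joints(angles): joint-space move.
- arm.gripper_to(opening, f_grip=None): finger opening in mm; f_grip is the grip in N (None keeps the last); returns when the fingers have stopped.
- arm.wait(seconds).
- arm.ik(position, orientation): joint angles nearest the present ones, or None.
- arm.snapshot(name): name is "side" or "top" or "wrist"; returns (picture, depth): 420x560x3 uint8, blue, green, red; 420x560 float32, mm along the optical axis (not along the pixel's ray), 0 where there is no reading.
- arm.get_calibration(name): a dict with "K" (3x3 intrinsics, pixels), "R" (3x3) and "t" (3): a world point X has camera coordinates R X + t. Camera axes: x right, y down, z forward; pixel columns grow to the right and rows downward; lengths in mm; the calibration is good to about 2 mm. The wrist camera is an equidistant fisheye: a pixel r from the principal point sees the ray r / f radians off the axis. A picture is of the moment at which its call begins: read the wrist's pose just before it. get_calibration takes no time and is no camera call; for the wrist camera it gives the pose at the moment of the call.
A pose or a line that the arm cannot do raises arm.PlanningError and nothing moves.
- arm.hand_in(): hands the job in; it is judged then, once.
Readings, each from a call of its own:
- arm.current_time(): time.
- arm.current_joint_pos(): joint angles.
- arm.current_qd(): joint speeds.
- arm.current_joint_efforts(): joint torques, N m.
- arm.current_ee_pos(): TCP position.
- arm.current_eef_rot(): TCP orientation.
- arm.current_wrist_force(): force on the tool from outside, world axes, zero at the start.
- arm.current_wrist_torque(): the same for the moment, N m.
- arm.current_opening(): finger opening in mm.
- arm.current_grip_force(): force on a finger pad.
Only numpy, scipy, OpenCV 4.12 (cv2) and the standard library are available. Lean on these libraries where they do the work, as an engineer would, in place of code of your own. Each camera call takes 0.05 s, during which the arm holds its last target. There are 200 camera calls.

## Task

Set the bench stop turret for the tallest stop: push the tab that sticks out of the turret's rim with a fingertip, either way round, until the tallest of the six stop posts stands in line with the fixed pointer, then take the hand away. Only push the tab, do not pinch it, keep off the stop posts, and leave the loose things round about where they are.

Things in the scene. Friction and masses are not known exactly. Their poses are not given: they have to be found in the camera images.
- turret_base: Grey round base of the stop turret, 156 mm diameter, bolted to the bench. Origin: centre of its underside, on the turret's vertical axis; its -x points at the fixed pointer. A small friction block stands under the disc on its +x side, below all that the tab sweeps. On it turns a steel disc, 58 mm radius, top 44 mm above the bench.
- turret (a joint): Angle of the turret on its base, rad, counterclockwise from above positive, turning without end both ways. 0 or any whole turn = tallest post in line with the pointer. A friction block holds the turret wherever it is left, without spring or detent; it does not coast. The tab takes about 1.5 N. It starts anywhere at least 0.7 rad (40 degrees) off, reading 0.7 to 5.58.
- pointer (a point): Tip of the fixed steel pointer of the base, a small cone, 93 mm from the turret's axis along the base's -x, 37 mm above the bench; the upright bracket behind it reaches out to 118 mm from the axis and 44 mm up.
- tall_post (a point): Middle of the top of the tallest stop post, 42 mm from the turret's axis, 84 mm above the bench. It turns with the turret.
- stop_posts: Six upright round steel stop posts on the disc, 14 mm thick, 60 degrees apart on a circle of 42 mm radius. Heights above the disc: 40 (the tallest), then counterclockwise 22, 12, 26, 17, 7 mm. Origin on the turret's axis at bench height; the tallest post lies along its own -x. Not to be touched.
- tab_ccw_face: Half of the one tab: an upright steel plate standing radially on the rim, 10 mm thick in all, 50 to 92 mm from the axis, 38 to 72 mm above the bench, 90 degrees counterclockwise of the tallest post. Origin: middle of its face that looks counterclockwise, 71 mm from the axis, 55 mm high; own x points out of this face, -y outward. Pushing it turns the turret clockwise (joint falls).
- tab_cw_face: Other half of the same tab. Origin: middle of its flat face that looks clockwise, 71 mm from the axis, 55 mm high; its own -x points out of this face, its -y outward from the turret's axis. Pushing this face turns the turret counterclockwise (joint grows).
- bolt_m16: Loose bystander: rusty hexagon bolt standing on its head, 24x27x65 mm; origin at the centre of its underside. To be left alone.
- nut_1: Loose bystander: dark hexagon nut, 24x27x19 mm; origin at the centre of its underside. To be left alone.
- nut_3: Loose bystander: rusty hexagon nut, 30x34x24 mm; origin at the centre of its underside. To be left alone.
- oil_can: Loose bystander: green oil can with a thin bent spout, 68x85x176 mm; origin at the centre of its underside. To be left alone.
- steel_cup: Loose bystander: plain steel cup, 70x70x84 mm; origin at the centre of its underside. To be left alone.
- cold_chisel: Loose bystander: cold chisel lying flat, 20x160x17 mm; origin at the centre of its underside. To be left alone.

How it is judged (in metres and radians):
On the way:
1. the tab is pushed with the fingers ((contact force between the fingers and tab_cw_face above 0.5 N or contact force between the fingers and tab_ccw_face above 0.5 N)), for 0.04 s.
At the end, for the whole second after the job is handed in: The tallest post stands in line with the pointer (its centre within 5 mm, about 7 degrees, of the pointer's line), the turret is at rest, and every loose bystander lies within 20 mm of where it was (y of tall_post in the frame of turret_base between -0.005 and 0.005 m and x of tall_post in the frame of turret_base below -0.03 m and velocity of joint turret between -0.05 and 0.05 rad/s and distance of each of bolt_m16, nut_1, nut_3, oil_can, steel_cup, cold_chisel from where it was at the start of the episode below 0.02 m); the robot touches nothing.
It fails at once if the tab is pinched (pressed on both faces at once) (contact force between the fingers and tab_cw_face above 1.5 N and contact force between the fingers and tab_ccw_face above 1.5 N).
It fails at once if a stop post is pushed (contact force between any of the arm, the fingers and stop_posts above 1.5 N).
It fails at once if a loose bystander is shifted, lifted or carried by more than 20 mm (distance of any of bolt_m16, nut_1, nut_3, oil_can, steel_cup, cold_chisel from where it was at the start of the episode above 0.02 m).
It also fails if it takes over 48 s, if anything falls off the work surface, if the arm or the gripper's body presses on something with over 40 N, if the wrist force passes 120 N, or if a joint passes its speed limit or range.

## Working session

There is one attempt and no reset: what is moved stays moved. The work goes in short steps, each a Python script; the robot and the scene stay as the last script left them, time stands still between calls to the robot, and variables do not carry over. Pictures are saved under pics/ and viewed, at most 10 in all, crops included, and the job is handed in when it is done.

```bash
mkdir -p pics; python3 - <<'E'
from bench import arm
import cv2,numpy as np
for n in("top","side"):
    p,d=arm.snapshot(n); c=arm.get_calibration(n); cv2.imwrite(f"pics/{n}0.png",p); np.savez(f"{n}0.npz",p=p,d=d,**c)
    print(n,np.round(c["K"],1).tolist(),np.round(-c["R"].T@c["t"]),np.round(c["R"],2).tolist())
E
```

```text
top [[407.8, 0.0, 276.1], [0.0, 407.8, 208.9], [0.0, 0.0, 1.0]] [ 384.    5. 1082.] [[0.0, -1.0, -0.01], [-0.99, 0.0, -0.17], [0.17, 0.01, -0.99]]
side [[501.0, 0.0, 273.3], [0.0, 501.0, 210.5], [0.0, 0.0, 1.0]] [ 299. -717.  735.] [[0.94, -0.33, -0.01], [-0.22, -0.61, -0.76], [0.25, 0.72, -0.65]]
```

View pics/top0.png

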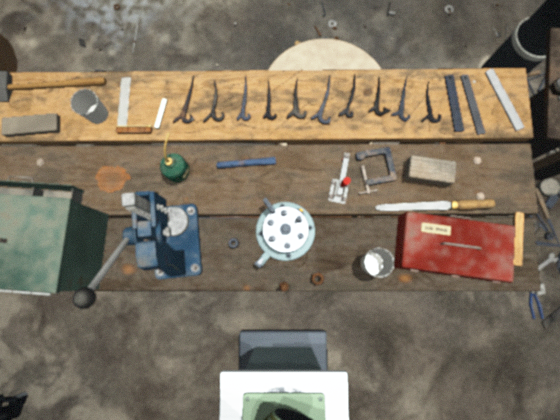

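View pics/side0.png

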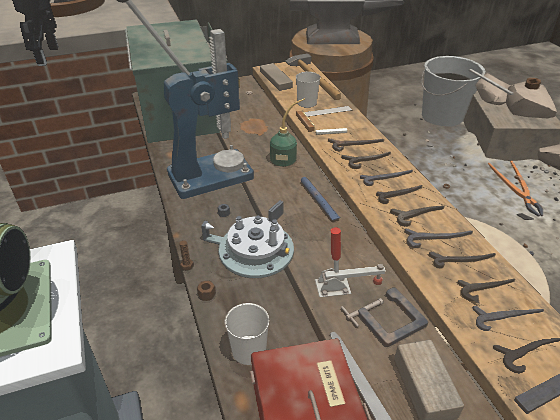

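The top view shows the turret at about (285,230), the pointer at about (262,262) and the tab at about (268,205). I'll measure these from depth.

```bash
cat >h.py <<'E'
import numpy as np
def cloud(d,K,R,t):
    v,u=np.indices(d.shape); z=d.astype(float)
    P=np.stack([(u-K[0,2])/K[0,0]*z,(v-K[1,2])/K[1,1]*z,z],-1)
    return (P-t)@R   # world = R^T(P-t)
E
python3 - <<'E'
import numpy as np,cv2
from h import cloud
for n in("top","side"):
    f=np.load(n+"0.npz"); W=cloud(f["d"],f["K"],f["R"],f["t"]); 
    if n=="top":
        r=(slice(185,300),slice(215,345)); 
    else: r=(slice(190,285),slice(170,310))
    w=W[r].reshape(-1,3); ok=f["d"][r].ravel()>0; w=w[ok]
    b=w[(w[:,2]>38)&(w[:,2]<48)]
    print(n,len(b), b.mean(0), w[:,2].max(), np.median(w[:,2]))
    # disc fit: robust centre by circle 
    c=np.median(b[:,:2],0)
    for _ in range(20):
        m=np.linalg.norm(b[:,:2]-c,axis=1)<60; c=b[m,:2].mean(0)
    print("disc",c)
    q=w[(np.linalg.norm(w[:,:2]-c,axis=1)<125)]; rr=np.linalg.norm(q[:,:2]-c,axis=1); a=np.degrees(np.arctan2(*(q[:,:2]-c).T[::-1]))
    t=(rr>64)&(rr<95)&(q[:,2]>55); print("tab n",t.sum(),np.round(q[t].mean(0)),"ang",np.median(a[t]),rr[t].min(),rr[t].max())
    t=(rr>88)&(q[:,2]>22)&(q[:,2]<50); print("ptr n",t.sum(),q[t].mean(0),"ang",np.median(a[t]),rr[t].max(),a[t].std())
    t=(rr<55)&(q[:,2]>76); print("tall",t.sum(),q[t].mean(0),"ang",np.median(a[t]))
f=np.load("top0.npz"); cv2.imwrite("pics/tc.png",cv2.resize(f["p"][180:300,210:350],None,fx=5,fy=5,interpolation=2))
W=cloud(f["d"],f["K"],f["R"],f["t"])
for k,(u,v) in dict(nut1=(233,243),nut3=(317,279),bolt=(284,287),cup=(375,263),press=(150,200),can=(175,168)).items(): print(k,np.round(W[v,u]))
E
```

```text
top 1311 [506.97100783  -9.74517801  44.33614251] 118.63619537328279 1.015345373205117
disc [506.04368125  -7.14458677]
tab n 50 [570.  38.  71.] ang 35.24371285429721 64.67690226329967 92.79444145597972
ptr n 49 [424.56425699  59.53214079  42.5415685 ] ang 141.67823233359806 116.74529114111905 14.828337768305115
tall 24 [531.44143352 -40.9456967   83.18188793] ang -53.317249606854375
side 1491 [498.54288369  -9.25698487  43.72866055] 85.8889151960585 0.7929495394679642
disc [501.61319277 -16.06412637]
tab n 95 [564.  33.  67.] ang 37.180101779650045 64.20065760060014 94.84919730836265
ptr n 110 [437.76153125  56.31968666  37.8954172 ] ang 136.9226442393735 124.95665992296392 41.831397523637456
tall 40 [530.44571109 -41.25330906  81.18800107] ang -42.05490795739413
nut1 [474. 132.   1.]
nut3 [380. -89.   1.]
bolt [361.  -3.  64.]
cup [ 421. -242.    3.]
press [539. 270. 272.]
can [661. 276.  70.]
```

View pics/tc.png

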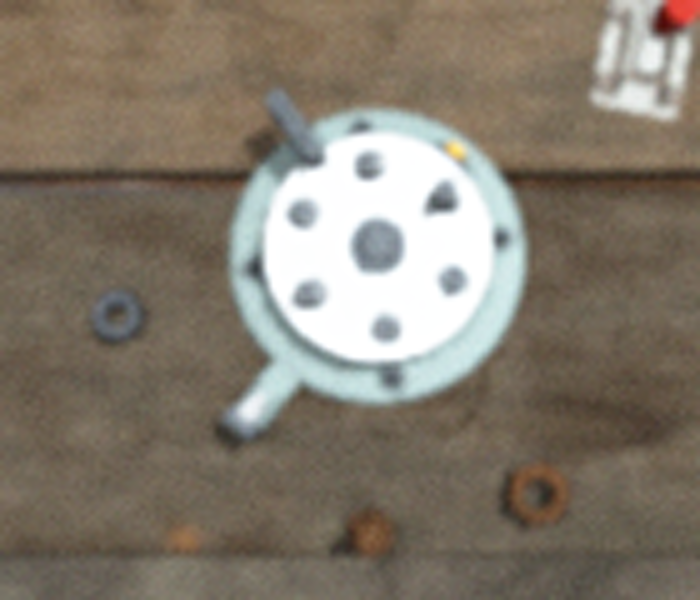

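```bash
cat >>h.py <<'E'
def pix(f,u,v,z):
    K,R,t=f["K"],f["R"],f["t"]; o=-R.T@t; r=R.T@np.array([(u-K[0,2])/K[0,0],(v-K[1,2])/K[1,1],1]); return o+r*(z-o[2])/r[2]
E
python3 - <<'E'
import numpy as np
from h import *
f=np.load("top0.npz"); P=lambda x,y,z:pix(f,210+x/5-.4,180+y/5-.4,z)   # resize pixel-centre shift
c=P(378.5,246.5,44)[:2]; print("c",c)
ang=lambda p:np.degrees(np.arctan2(p[1]-c[1],p[0]-c[0]))
for n,a in dict(tabo=(275,94,72),tabi=(315,160,72),ptr=(238,422,44),tall=(443,190,84),bolt=(370,530,60),nut3=(537,493,20),nut1=(117,316,15)).items():
    p=P(*a); print(n,np.round(p),round(np.linalg.norm(p[:2]-c),1),round(ang(p),1))
s=np.load("side0.npz"); W=cloud(f["d"],f["K"],f["R"],f["t"])
for lo,hi in((90,150),(150,250),(250,350),(350,600)):
    m=(W[...,2]>lo)&(W[...,2]<hi)&(f["d"]>0)&(W[...,0]>200); w=W[m]
    print(lo,len(w),np.round(w.min(0)),np.round(w.max(0)))
m=(W[...,2]>90)&(W[...,0]>300)&(abs(W[...,1])<190); print(np.unique(np.round(W[m]/20)*20,axis=0))
from bench import arm
print(arm.current_eef_rot())
E
```

```text
c [506.47895372  -6.6868217 ]
tabo [581.  46.  72.] 90.7 35.2
tabi [547.  25.  72.] 51.6 38.4
ptr [417.  65.  44.] 114.1 141.3
tall [530. -38.  84.] 39.2 -53.5
bolt [364.  -2.  60.] 142.4 178.0
nut3 [382. -88.  20.] 148.6 -146.9
nut1 [473. 130.  15.] 140.7 103.6
90 2153 [ 355. -476.   90.] [866. 672. 150.]
150 9006 [ 350. -157.  150.] [720. 667. 250.]
250 2158 [402. 248. 250.] [562. 330. 350.]
350 786 [338. 271. 350.] [539. 323. 458.]
[[ 380.    0. 1080.]
 [ 600. -160.  120.]
 [ 600. -160.  140.]
 [ 600. -160.  160.]
 [ 600. -140.  100.]
 [ 600. -140.  120.]
 [ 600. -140.  140.]
 [ 600. -140.  160.]
 [ 620. -160.  140.]
 [ 620. -160.  160.]
 [ 620. -140.  120.]
 [ 620. -140.  140.]
 [ 620. -140.  160.]]
[-1.79906893e+02 -1.39896762e-03  1.62823842e+02]
```

```bash
cat >>h.py <<'E'
C=np.array([506.5,-6.7]); RAD=74.
def pose(phi,z):
    a=np.radians(phi); return [C[0]+RAD*np.cos(a),C[1]+RAD*np.sin(a),z],[180,0,(phi+180)%360-180]
E
python3 - <<'E'
from bench import arm
from h import *
arm.gripper_to(0)
p=np.array(arm.current_ee_pos()); 
arm.line_to([p[0]*.58,p[1]*.58,350],speed=250)
j=list(arm.current_joint_pos()); j[0]=0; arm.goto_joints(j)
for phi in range(2,226,14):
    q=arm.ik(*pose(phi,71)); print(phi,None if q is None else np.round(q[-1]),end=" ")
pp,r=pose(2,200); print(arm.ik(pp,r)); arm.movep(pp,r)
print(arm.current_joint_pos(),arm.current_ee_pos(),arm.current_eef_rot(),arm.finger_overhang,arm.current_opening(),arm.current_time())
E
```

```text
2 86.0 16 74.0 30 62.0 44 49.0 58 37.0 72 24.0 86 10.0 100 -4.0 114 -18.0 128 -33.0 142 -49.0 156 -64.0 170 -81.0 184 -97.0 198 -113.0 212 -129.0 [-1.54161122e+00  2.08293627e+01  9.34014141e+01 -2.54444375e-14
  6.57692232e+01  8.64583888e+01]
[-1.48459946e+00  2.07831442e+01  9.33990758e+01  3.74925041e-03
  6.57888859e+01  8.64241447e+01] [580.32830295  -3.51860893 200.48317806] [-1.79998389e+02 -2.90512173e-02  2.08971870e+00] 19.0 -0.2024177557996554 4.875
```

```bash
python3 - <<'E'
from bench import arm
from h import *
import cv2
p,r=pose(2,71); arm.line_to(p,speed=120); print(arm.current_wrist_force())
for phi in range(10,201,10):
    p,r=pose(phi,71); arm.line_to(p,speed=60,rot=r)
    F=np.array(arm.current_wrist_force()); print(phi,np.round(F,1),end="; ")
    if np.linalg.norm(F)>15: print("ABORT"); break
print(arm.current_time())
for n in("top","side"):
    q,d=arm.snapshot(n); np.savez(n+"1.npz",p=q,d=d,**arm.get_calibration(n))
    cv2.imwrite(f"pics/{n}1.png",cv2.resize(q[180:300,210:350] if n=="top" else q[170:300,160:330],None,fx=4,fy=4,interpolation=2))
E
```

```text
[-0.89945969 -0.33852508  0.36408288]
10 [1.2 0.1 0.9]; 20 [-0.3  0.1  0.3]; 30 [-0.5 -0.6  0.5]; 40 [ 0.5  0.4 -0. ]; 50 [0.1 0.5 0. ]; 60 [-0.3 -0.3 -0.8]; 70 [-0.1 -0.7  0.2]; 80 [ 0.3 -0.6  0. ]; 90 [-0.1  0.   0.5]; 100 [-0.6 -0.4 -0.9]; 110 [-0.5 -0.6  0.6]; 120 [ 0.  -0.4  0.5]; 130 [ 0.2 -0.3 -0.1]; 140 [0.4 0.1 0.3]; 150 [-0.6  0.5  0.4]; 160 [-0.4  0.  -0.1]; 170 [-0.5 -0.   0.3]; 180 [-0.7 -0.3 -1.2]; 190 [ 0.  -0.5  0.7]; 200 [-0.5 -0.3  0.1]; 13.3917
```

View pics/side1.png

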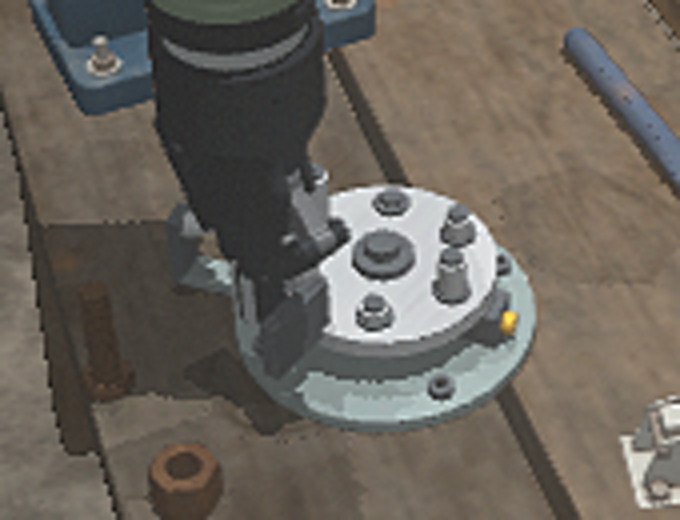

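View pics/top1.png

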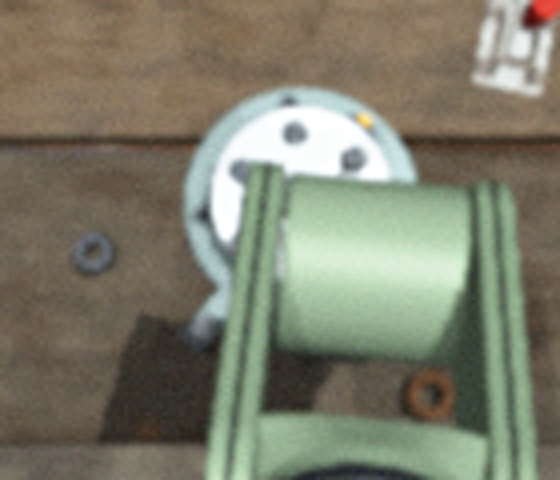

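The side view shows the fingers behind the tab, with the tab at about (295,325) in the crop and turned as expected. I'll push most of the rest of the way, back off and measure.

```bash
cat >look.py <<'E'
from bench import arm
from h import *
import cv2,sys
def leave(phi):
    p,r=pose(phi-12,71); arm.line_to(p,speed=60,rot=r); arm.line_to([p[0],p[1],250],speed=200)
    j=list(arm.current_joint_pos()); j[0]=-50; arm.goto_joints(j)
def look(k):
    for n in("top","side"):
        q,d=arm.snapshot(n); f=dict(p=q,d=d,**arm.get_calibration(n)); np.savez(f"{n}{k}.npz",**f)
        W=cloud(d,f["K"],f["R"],f["t"])[d>0]; v=W[:,:2]-C; rr=np.linalg.norm(v,axis=1)
        a=np.degrees(np.arctan2(v[:,1],v[:,0]))%360
        t=(rr>62)&(rr<95)&(W[:,2]>(66 if n=="top" else 50))&(W[:,2]<78); h=(rr<58)&(W[:,2]>76)&(W[:,2]<92)
        print(n,"tab",t.sum(),np.round(W[t].mean(0)),np.median(a[t]),"tall",h.sum(),np.round(W[h].mean(0)),np.median(a[h]))
        if n=="top": cv2.imwrite(f"pics/top{k}.png",cv2.resize(q[180:300,210:350],None,fx=5,fy=5,interpolation=2))
    print(arm.current_time())
E
python3 - <<'E'
from look import *
p,r=pose(211,71); arm.line_to(p,speed=40,rot=r); leave(211); look(2)
E
```

```text
top tab 52 [454. -64.  72.] 227.59932388599856 tall 24 [476.  22.  82.] 136.47319141037272
side tab 146 [453. -65.  65.] 228.60106800430384 tall 40 [476.  22.  81.] 137.97861412563537
16.8
```

View pics/top2.png

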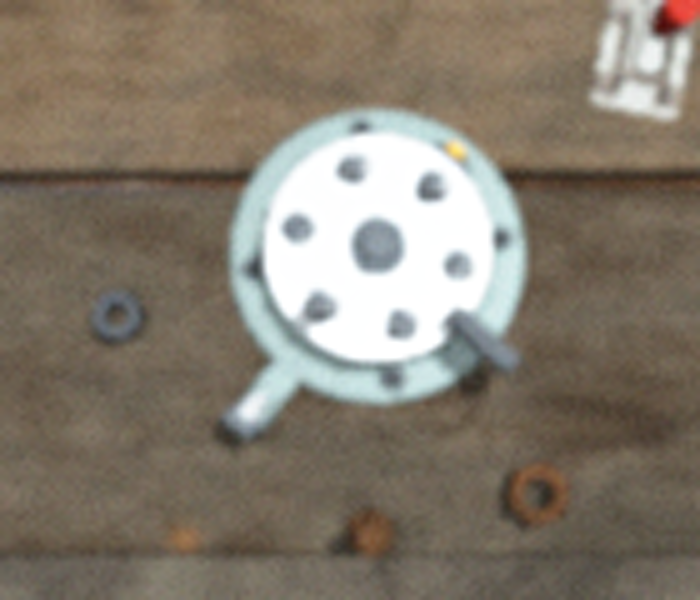

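The tallest post sits at about 138° and the pointer at about 141.4°. The tab is near crop (485,340). I'll push 3.3° more.

```bash
python3 - <<'E'
from look import *
p,r=pose(199,250); arm.movep(p,r); p,_=pose(199,71); arm.line_to(p,speed=150)
p,r=pose(214.3,71); arm.line_to(p,speed=25,rot=r); leave(214.3); look(3)
E
```

```text
top tab 52 [458. -66.  72.] 230.6448912626083 tall 25 [474.  17.  83.] 140.62991181126534
side tab 138 [456. -68.  65.] 231.43164555340684 tall 38 [475.  20.  81.] 140.49965231606473
23.125
```

View pics/top3.png

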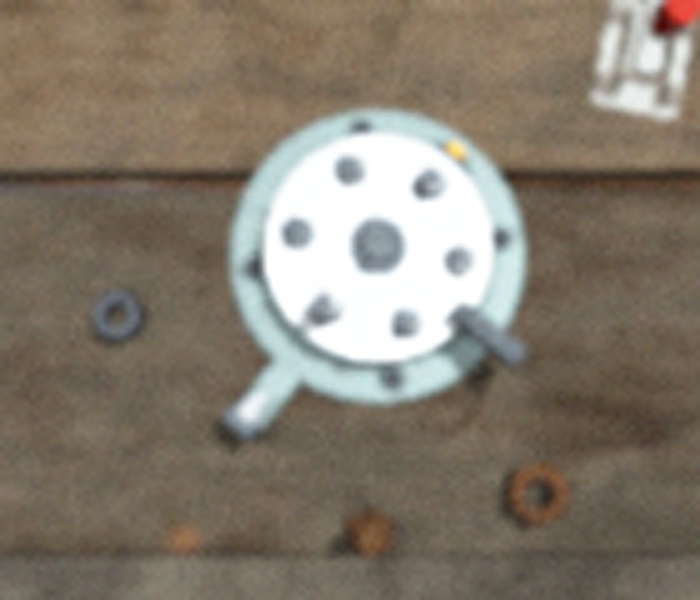

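The tallest post, at crop (322,308), now lines up with the pointer at (240,420). The bolt and nuts are where they were.

```bash
python3 -c "
from bench import arm
print(arm.current_wrist_force(), arm.hand_in())"
```

```text
the job is handed in; nothing more can be done
[ 0.2666041  -0.05864922 -0.10392111] None
```

I pushed the turret's tab counterclockwise until the tallest post stood within about 1° of the pointer by camera measurement (about 7° allowed), backed the hand off, and handed the job in at about 23 s; no verdict came back.

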